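Dry-fit a knife's second handle scale over its pins and swing the keeper across

TASK

Fit the dark, drilled handle scale to the knife that is clamped in the jig: lay it along the tang and slide it, pressing only lightly, until its two holes drop over the brass pins, and see it fully home, flat on the tang. Then swing the steel keeper bar across it to its stop and let go. Do not force the wood on the pins, and leave everything else on the bench where it is.

Things in the scene. Friction and masses are not known exactly. Their poses are not given: they have to be found in the camera images.
- scale: The scale to fit: flat slab of dark red-brown rosewood, 120 (x) x 34 (y) x 10 mm (z), about 45 g, loose, flat on the bench. Origin: centre of the underside. Two through holes, 7.6 mm dia, on its lengthwise centreline 25 mm either side of the middle. Symmetrical: either end may point to the blade.
- knife: Knife fixed in the jig. Origin: middle of the tang's bare top face (124 x 30 mm), 32 mm above the bench; x along the tang to the blade, y to the blade's back, z up. Two brass pins, 6 mm dia, 50 mm apart in x, stand 11.5 mm above the tang, tips barely bevelled. They were drilled by eye: the midpoint between them is up to 8 mm from the origin along x and 2 mm along y, either way, unmeasured.
- jig: Wooden jig board, 250 x 130 x 18 mm, fixed to the bench, axes as the knife's, origin on the bench 32 mm below the knife's. Board spans x -100 to 150, y -79 to 51 mm. Under the tang (4 mm) lies the first scale, 34 x 10 mm. The blade clamp with wing nuts, at x 90 to 130, rises 24 mm above the tang. The keeper's stop dowel at x -34, y 36 is 17 mm taller than the tang.
- keeper (a joint): Flat steel keeper bar, 16 x 5 mm, turning level on an upright pivot. 0: open, pointing along the knife's -x; grows (rad) as it turns clockwise seen from above; 1.57: across the tang, pointing along the knife's +y; stop at 1.6. Starts at 0 to 0.35. Stays where left: about 1.5 N at the knob moves it. Underside 11.5 mm above the tang: it clears a scale fully home, and strikes one that is not.
- keeper_knob (a point): Top centre of the keeper's black upright knob, 18 mm in diameter, 30 mm tall, standing on the bar 90 mm from the pivot; its top is 46.5 mm above the tang. The pivot is at x = -47, y = -56 mm in the knife's frame.
- spare: A spare scale to be left alone: pale maple slab without holes, 120 x 34 x 10 mm. Origin: centre of the underside.
- oil: Amber oil bottle with a red cap, 48 mm across and 130 mm tall, to be left alone. Origin: centre of its foot.
- hammer: Hammer, 260 mm long, lying on the bench, to be left alone. Origin: on its underside.
- padlock: Brass padlock, 44 x 40 x 20 mm with a steel shackle, lying flat, to be left alone. Origin: under the middle of its body.
- pin_tray: Small dark steel tray, 90 x 65 x 22 mm, to be left alone. Origin: centre of the underside.
- whetstone: Whetstone on its wooden foot, 215 x 78 x 45 mm, to be left alone. Origin: centre of the underside.
- finished_knife: Finished knife with a pale handle, about 300 mm long, lying flat, to be left alone. Origin: under the middle of its handle.
- glass: Green tea glass, 65 mm across and 85 mm tall, to be left alone. Origin: centre of its foot.
Things that resemble listed ones, but are neither listed nor needed, are in the scene too. There is more than one size of the scale; the one meant has the size given above.

How it is judged:
On the way:
1. The dark scale has dropped over both pins and lies flat on the tang (z of scale in the frame of knife between -0.003 and 0.002 m and x of scale in the frame of knife between -0.012 and 0.012 m and y of scale in the frame of knife between -0.005 and 0.005 m and angle between the x axis of scale and the x axis of knife, either way round below 0.08 rad and angle between scale's own z axis and vertical below 0.04 rad), for 0.2 s.
At the end, for the whole second after the job is handed in: The dark scale lies flat on the tang with both pins through its holes (underside within 2 mm of the tang, level within 0.04 rad, lengthwise along the tang within 0.08 rad, its middle within 12 mm along and 5 mm across of the tang's middle), at rest; the keeper bar is across it (joint above 1.4 rad) (all of step 1 and linear speed of scale below 0.02 m/s and value of joint keeper above 1.4 rad); the robot touches nothing.
It fails at once if The scale is forced on the knife or its pins (more than 40 N) (contact force between scale and knife above 40 N).
It fails at once if Something else on the bench is pushed out of its place (more than 30 mm) (distance of any of spare, oil, hammer, padlock, pin_tray, whetstone, finished_knife, glass from where it was at the start of the episode above 0.03 m).
It also fails if it takes over 72 s, if anything falls off the work surface, if the arm or the gripper's body presses on something with over 40 N, if the wrist force passes 120 N, or if a joint passes its speed limit or range.

ROBOT

A 6-joint arm with a two-finger parallel gripper is mounted at the origin on the work surface. World frame = base frame: x ahead of the robot, y to its left, z up, the work surface at z = 0. Lengths are in m, angles in rad, forces in N, time in s.
With the tool pointing down it reaches from about 0.35 to 0.775 m from the base axis. Payload 5.5 kg.
Tool frame: the origin (TCP) lies at the very end of the fingers, on their centre line; the grasp point (between the pads) lies 19 mm behind it (bot.grip_depth is the distance from the TCP to the grasp point, in m); z points along the fingers, y is the line along which they close (so a half turn about z gives the same grasp; the last joint's range is limited). The gripper opens to 85 mm and grips with 20 to 120 N. Pads are 22 mm wide; open, the fingers measure 114 mm over their backs; the gripper's body (76 mm by 85 mm) begins 54 mm behind the grasp point. The pads swing forward as they close: fully open they stand 13 mm farther back than shut.
Start: joints at [-1.379, 0.313, 0.046, 1.304, 0, 1.431], TCP at [0.187, -0.544, 0.231] pointing down, gripper open.
Joint ranges: [-2.76, 2.76], [-0.86, 1.69], [-1.03, 1.26], [-2.2, 2.34], [-1.47, 1.5], [-3.14, 3.14]. Speed limits (rad/s): [2.57, 2.57, 3.14, 3.14, 3.14, 3.14].

INTERFACE

Orientations are given as a unit quaternion [x, y, z, w].
In Python, from workcell import bot gives the robot as it stands.
- The arm moves only by the tool drive_tool, never from a script. Its argument "steps" is a list of rows, each an object with "dp": the shift along the world's x, y, z in mm, a list of three; "dr": the turn, a rotation vector about the world's x, y, z in rad, a list of three; "fingers": the finger opening in mm, from 0 to 85.4. A call has 1 to 20 rows; each row shifts and turns the commanded pose from where the row before left it; what a row does not reach is not made up. A row lasts 1/10 s, in which the tool goes at most 50 mm and 8.59 degrees, less where a joint would pass 70% of its speed; a pose out of reach is approached as far as the arm can. A call with a gripper value outside its range is refused whole. The fingers move at their own pace and stop on an object; "grip_force" is the grip in N (left out, the last holds). Time passes only in rows, so rows that do not move let the fingers close. It gives the time, the measured TCP pose, the force, the opening and the grip force at its end, in the units of the state.
- bot.read_state(): the state, without advancing time (a new reading comes with each control period).
- bot.capture(name): name is "side" or "top"; returns (picture, depth): 480x640x3 uint8, red, green, blue; 480x640 float32, m along the optical axis (not along the pixel's ray), 0 where there is no reading.
- bot.camera_model(name): a dict with "fx", "fy", "cx", "cy" (pixels), "xyz" and "rotation" of the camera in the world. Camera axes: x right, y down, z forward; pixel columns grow to the right and rows downward; lengths in m; the calibration is good to about 2 mm. A picture is of the moment at which its call begins. camera_model takes no time and is no camera call.
- bot.close_job(): hands the job in; it is judged then, once.
Trained networks look in the newest picture that a camera, given by its name, has taken for a name from the list of things; names that differ only in an ending like _2 or _b are one class to them, and where a whole thing is asked for, a point or a joint stands for the part that bears it (a point fixed in the world has none). Each returns a list of dicts, best first, with "conf" (0 to 1); they miss things now and then, are a little off and sometimes report something else, mostly with a low value. They report only what shows in the picture. A call takes as long as a camera call. They do not tell look-alikes from the thing itself.
- bot.trace(target, camera): "mask" (480x640 bool, what is visible of it) and "rect" ([left, top, width, height] in pixels, round what is visible of it).
- bot.tip_of(target, camera): "xy" ([column, row] in pixels: a listed point, or the origin of a listed thing).
The state is a dict: "clock": time; "joint_positions": joint angles; "dq": joint speeds; "joint_efforts": joint torques, N m; "eef_pos": TCP position; "eef_rot": TCP orientation; "contact_force": force on the tool from outside, world axes, zero at the start; "wrist_torque": the same for the moment, N m; "width": finger opening in m; "grip_force": force on a finger pad.
Only numpy, scipy, OpenCV 4.12 (cv2) and the standard library are available. Lean on these libraries where they do the work, as an engineer would, in place of code of your own. Each camera call takes 0.05 s, during which the arm holds its last target. There are 200 camera calls.

## Working session

There is one attempt and no reset: what is moved stays moved. The work goes in short steps, Python scripts to look and compute and a tool call to move; the robot and the scene stay as the last step left them, time stands still between calls to the robot, and variables do not carry over. Pictures are saved under pics/ and viewed, at most 10 in all, crops included, and the job is handed in when it is done.

Besides the shell and the picture viewer there is one more tool, called after "Request:" by a JSON object that holds its "name" and its "arguments". drive_tool: Moves the arm, as the interface text tells. Its arguments: {"type":"object","properties":{"steps":{"type":"array","items":{"type":"object","properties":{"dp":{"type":"array","items":{"type":"number"}},"dr":{"type":"array","items":{"type":"number"}},"fingers":{"type":"number"}}}},"grip_force":{"type":"number"}},"required":["steps"]}

```bash
mkdir -p pics; cat > h.py <<'E'
import numpy as np, cv2
from workcell import bot
def cap(n,save=None):
    p,d=bot.capture(n)
    if save: cv2.imwrite('pics/'+save,p[:,:,::-1])
    return p,d
def world(n,uv,d):
    m=bot.camera_model(n);uv=np.atleast_2d(uv).astype(float);d=np.atleast_1d(d)
    c=np.stack([(uv[:,0]-m['cx'])/m['fx']*d,(uv[:,1]-m['cy'])/m['fy']*d,d],1)
    return c@R(m).T+m['xyz']
def R(m):
    r=np.array(m['rotation'],float)
    if r.shape==(3,3): return r
    from scipy.spatial.transform import Rotation
    return Rotation.from_quat(r).as_matrix()
def onplane(n,uv,z):
    m=bot.camera_model(n);o=np.array(m['xyz']);p=world(n,uv,np.ones(len(np.atleast_2d(uv))))-o
    return o+p*((z-o[2])/p[:,2])[:,None]
E
python3 - <<'E'
from h import *
cap('top','t1.png');cap('side','s1.png')
for n in('top','side'): print(bot.camera_model(n))
print(bot.read_state())
for t in('scale','knife','keeper_knob'):
  for r in bot.tip_of(t,'top'): print(t,r)
E
```

```text
{'fx': 481.99439760357495, 'fy': 481.99439760357495, 'cx': 322.7444105491539, 'cy': 241.4117584581803, 'xyz': array([0.33937918, 0.02494005, 1.23936403]), 'rotation': array([-0.7032741 ,  0.70451283, -0.07448343,  0.05932483])}
{'fx': 602.4735198319705, 'fy': 602.4735198319705, 'cx': 318.40208072528, 'cy': 238.0947966013242, 'xyz': array([ 0.46174747, -1.18758156,  1.15531845]), 'rotation': array([ 0.91171466, -0.03917914,  0.01906715, -0.40850681])}
{'clock': 0.1, 'joint_positions': array([-1.37859369e+00,  3.13952330e-01,  4.51196405e-02,  1.30362905e+00,
        1.08419019e-05,  1.43123837e+00]), 'dq': array([ 0.00075928, -0.00158782,  0.00333617, -0.00052985, -0.00077037,
       -0.00102302]), 'joint_efforts': array([ 2.28119410e-03, -4.81725705e+01,  2.99245083e+01,  1.26960591e-02,
       -8.16201191e-05, -1.13450992e-05]), 'eef_pos': array([ 0.18721145, -0.54318957,  0.23049374]), 'eef_rot': array([ 9.86273041e-01,  1.65120547e-01, -1.64971527e-05, -8.32559495e-04]), 'contact_force': array([-0.29310232,  0.24126046,  1.25552845]), 'wrist_torque': array([-0.02551881, -0.01175816,  0.04181723]), 'grip_force': 0.0, 'width': 0.08580595462612751}
scale {'xy': [472.8, 265.3], 'conf': 0.8}
scale {'xy': [445.0, 173.5], 'conf': 0.68}
scale {'xy': [422.0, 225.7], 'conf': 0.55}
knife {'xy': [301.0, 246.8], 'conf': 0.71}
keeper_knob {'xy': [355.3, 236.1], 'conf': 0.72}
```

View pics/t1.png

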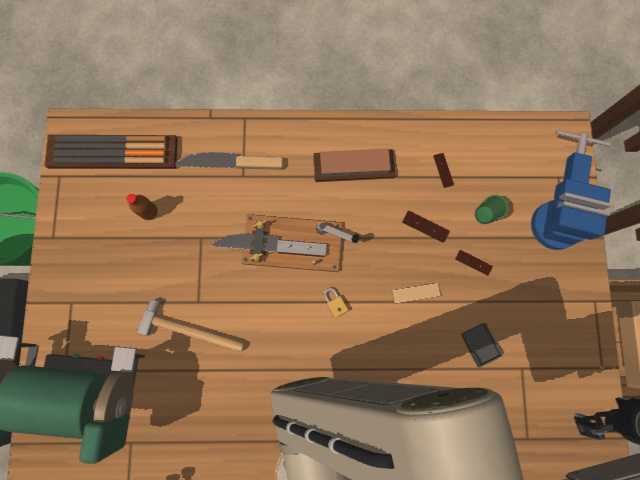

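View pics/s1.png

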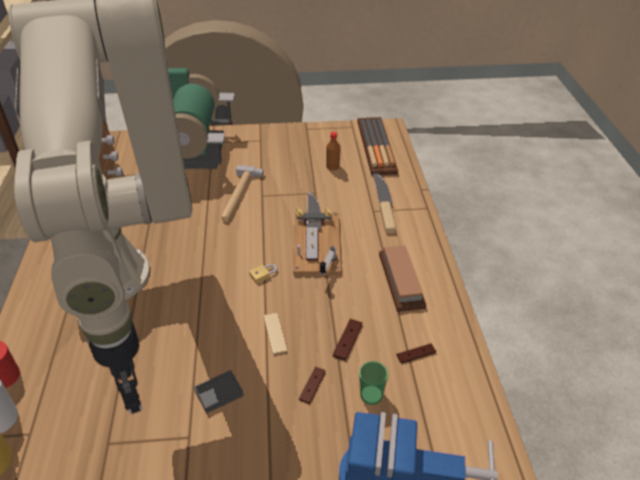

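The top picture shows the jig at about (292,243), with the blade pointing left and the keeper knob at (355,237). Three dark scales lie at (426,226), (474,263) and (444,170). I'll measure their sizes, the tang and the pins next.

```bash
python3 - <<'E'
from h import *
p,d=cap('top');q,e=cap('side')
def meas(n,img,mask,z,lab):
    c,_=cv2.findContours(mask.astype(np.uint8),0,1)
    k=max(c,key=cv2.contourArea)[:,0,:]
    w=onplane(n,k,z)[:,:2]*1000
    (cx,cy),(a,b),t=cv2.minAreaRect(w.astype(np.float32))
    bx=cv2.boxPoints(((cx,cy),(a,b),t)); ed=max([bx[1]-bx[0],bx[2]-bx[1]],key=np.linalg.norm)
    print(lab,n,'ctr',round(cx),round(cy),'size',round(a),round(b),'ang',np.round(np.arctan2(ed[1],ed[0])%np.pi,3))
for n in('top','side'):
  for r in bot.trace('scale',n): print(r['conf'],end=' ');meas(n,p,r['mask'],.01,'scale')
  for r in bot.trace('knife',n)[:1]: meas(n,p,r['mask'],.032,'knife'); print(r['rect'])
  for r in bot.tip_of('keeper_knob',n): print(r, onplane(n,[r['xy']],.0785))
  for r in bot.tip_of('knife',n): print(r, onplane(n,[r['xy']],.032))
  for t in('pin_tray','padlock','spare','glass','whetstone','oil'):
    for r in bot.tip_of(t,n): print(t,round(r['conf'],2),np.round(onplane(n,[r['xy']],0),3))
a=cv2.resize(p[205:275,235:365],None,fx=6,fy=6,interpolation=cv2.INTER_CUBIC)
cv2.imwrite('pics/t2.png',a[:,:,::-1])
a=cv2.resize(q[185:285,270:360],None,fx=6,fy=6,interpolation=cv2.INTER_CUBIC)
cv2.imwrite('pics/s2.png',a[:,:,::-1])
E
```

```text
0.81 scale top ctr 519 -392 size 97 31 ang 1.092
0.8 scale top ctr 772 -326 size 94 32 ang 0.298
0.63 scale top ctr 617 -270 size 120 35 ang 1.09
0.31 scale top ctr 659 -448 size 68 101 ang 2.33
knife top ctr 557 72 size 156 40 ang 1.407
[214.0, 233.8, 112.7, 23.1]
{'xy': [356.9, 234.6], 'conf': 0.76} [[ 0.57918218 -0.08470883  0.0785    ]]
{'xy': [480.7, 343.8], 'conf': 0.72} [[ 0.31379846 -0.3904664   0.032     ]]
{'xy': [301.2, 244.2], 'conf': 0.59} [[0.56374814 0.05338546 0.032     ]]
pin_tray 0.91 [[ 0.316 -0.397  0.   ]]
pin_tray 0.22 [[0.652 0.45  0.   ]]
padlock 0.91 [[ 0.402 -0.038  0.   ]]
spare 0.71 [[ 0.444 -0.242  0.   ]]
spare 0.21 [[ 0.78  -0.083  0.   ]]
whetstone 0.74 [[ 0.788 -0.077  0.   ]]
whetstone 0.65 [[0.787 0.166 0.   ]]
oil 0.95 [[0.655 0.451 0.   ]]
oil 0.45 [[ 0.785 -0.079  0.   ]]
0.79 scale side ctr 770 -333 size 99 36 ang 0.275
0.73 scale side ctr 520 -400 size 97 31 ang 1.097
0.67 scale side ctr 614 -277 size 123 37 ang 1.093
knife side ctr 555 60 size 168 39 ang 1.423
[306.1, 196.2, 15.2, 65.1]
{'xy': [270.4, 333.3], 'conf': 0.74} [[ 0.43231184 -0.30059819  0.0785    ]]
{'xy': [323.1, 264.1], 'conf': 0.53} [[ 0.57307646 -0.08549381  0.0785    ]]
{'xy': [311.3, 248.5], 'conf': 0.64} [[0.55127194 0.02600958 0.032     ]]
pin_tray 0.73 [[ 0.314 -0.394  0.   ]]
padlock 0.57 [[ 0.402 -0.038  0.   ]]
spare 0.87 [[ 0.441 -0.228  0.   ]]
whetstone 0.84 [[ 0.788 -0.085  0.   ]]
oil 0.96 [[0.664 0.473 0.   ]]
oil 0.66 [[ 0.58  -0.004  0.   ]]
```

View pics/t2.png

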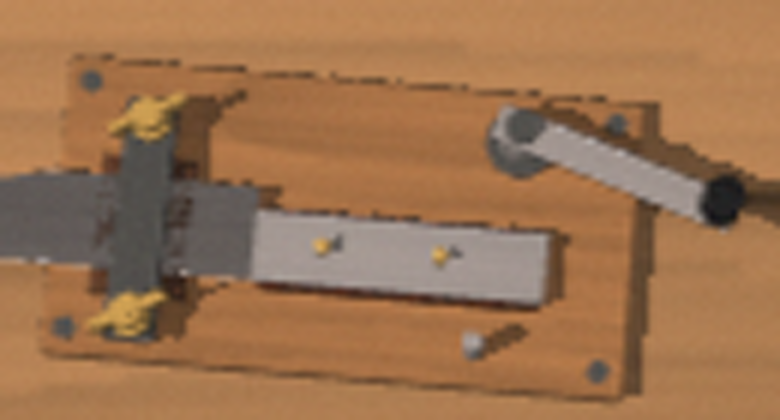

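View pics/s2.png

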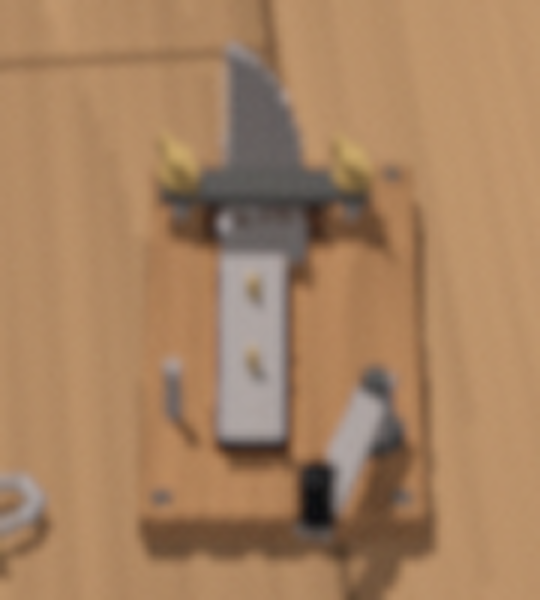

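The top crop shows the bare tang with pins at about crop (321,246) and (439,256), the dowel at (472,343), and the keeper slightly open with its knob at (722,200). The side crop agrees: the pins are at (254,288) and (254,360). The 120x35 mm scale is the one at (617,-270).

```bash
cat >> h.py <<'E'
def pins(n,p,box):
    # yellow blobs in box(l,t,r,b) -> centroids
    l,t,r,b=box;c=p[t:b,l:r].astype(int)
    w=np.clip(np.minimum(c[...,0],c[...,1])-c[...,2]-35,0,None)*(c[...,0]>120)
    nb,lab,st,_=cv2.connectedComponentsWithStats((w>0).astype(np.uint8))
    out=[]
    for i in range(1,nb):
        y,x=np.nonzero(lab==i);ww=w[y,x]
        if st[i,4]>=2: out.append((l+(x*ww).sum()/ww.sum(),t+(y*ww).sum()/ww.sum(),st[i,4]))
    return out
E
python3 - <<'E'
from h import *
p,d=cap('top');q,e=cap('side')
print('top',pins('top',p,(278,238,326,255)));print('side',pins('side',q,(307,227,317,251)))
def tang(n,img,depth,u,v,m):
    # gray tang mask near z=.032
    hh,ww=img.shape[:2];vv,uu=np.mgrid[0:hh,0:ww]
    w=world(n,np.stack([uu.ravel(),vv.ravel()],1),depth.ravel()).reshape(hh,ww,3)
    c=img.astype(int);g=(np.ptp(c,axis=2)<30)&(c.min(2)>115)&(abs(w[...,2]-.032)<.008)
    g&=(uu>u[0])&(uu<u[1])&(vv>v[0])&(vv<v[1])
    g=cv2.morphologyEx(g.astype(np.uint8),cv2.MORPH_CLOSE,np.ones((5,5)))
    k=max(cv2.findContours(g,0,1)[0],key=cv2.contourArea)[:,0,:]
    r=onplane(n,k,.032)[:,:2]*1000
    (cx,cy),(a,b),t=cv2.minAreaRect(r.astype(np.float32));print(n,'tang',cx,cy,a,b,t,np.median(w[g>0][:,2]))
tang('top',p,d,(270,332),(235,260),0);tang('side',q,e,(300,325),(220,265),0)
print('top pins (tip plane)',[np.round(onplane('top',[x[:2]],.0425)*1000,1) for x in pins('top',p,(278,238,326,255))])
print('side pins (mid plane)',[np.round(onplane('side',[x[:2]],.038)*1000,1) for x in pins('side',q,(307,227,317,251))])
# scale depth check + rect with subpixel
for n,i,dd in(('top',p,d),('side',q,e)):
  r=[r for r in bot.trace('scale',n)]
  for s in r:
    y,x=np.nonzero(s['mask']);w=world(n,np.stack([x,y],1),dd[y,x])
    print(n,np.round(np.median(w,0)*1000,1),s['mask'].sum())
  if n=='top': cv2.imwrite('pics/t3.png',cv2.resize(i[195:285,385:500],None,fx=6,fy=6,interpolation=cv2.INTER_CUBIC)[:,:,::-1])
E
```

```text
top [(np.float64(307.17218543046357), np.float64(239.3689687795648), np.int32(147)), (np.float64(288.1363636363636), np.float64(245.4090909090909), np.int32(5)), (np.float64(307.7962962962963), np.float64(247.01851851851853), np.int32(5)), (np.float64(282.54), np.float64(253.98), np.int32(13))]
side []
top tang 555.6930541992188 54.063907623291016 123.17671203613281 29.162385940551758 85.1645278930664 0.032519144872750205
side tang 553.8538818359375 65.38134002685547 146.71458435058594 27.306608200073242 85.17826843261719 0.03091675495087709
top pins (tip plane) [array([[574.2,  38.1,  42.5]]), array([[558.7,  86. ,  42.5]]), array([[554.6,  36.5,  42.5]]), array([[536.8,  99.9,  42.5]])]
side pins (mid plane) []
top [ 771.7 -325.8    7.7] 350
top [ 519.5 -392.7    7.8] 403
top [ 615.7 -270.7   10.2] 641
side [ 518.8 -397.6    6.1] 482
side [ 612.9 -279.     8.6] 569
side [ 771.6 -330.2    6.5] 368
```

Request:
{"name": "drive_tool", "arguments": {"steps": [{"dp":[30,19,0],"dr":[0,0,0.1],"fingers":56},{"dp":[30,19,0],"dr":[0,0,0.1]},{"dp":[30,19,0],"dr":[0,0,0.1]},{"dp":[30,19,0],"dr":[0,0,0.1]},{"dp":[30,19,0],"dr":[0,0,0.1]},{"dp":[30,19,0],"dr":[0,0,0.1]},{"dp":[30,19,-10],"dr":[0,0,0.1]},{"dp":[30,19,-10],"dr":[0,0,0.06]},{"dp":[30,19,-10]},{"dp":[30,19,-10]},{"dp":[30,19,-20]},{"dp":[30,19,-20]},{"dp":[30,19,-20]},{"dp":[30,19,-20]},{"dp":[9.5,6.5,-20]},{"dp":[0,0,-20]},{"dp":[0,0,0]}]}}

```text
invalid input
```

Request:
{"name": "drive_tool", "arguments": {"steps": [{"dp":[30,19,0],"dr":[0,0,0.1],"fingers":56},{"dp":[30,19,0],"dr":[0,0,0.1],"fingers":56},{"dp":[30,19,0],"dr":[0,0,0.1],"fingers":56},{"dp":[30,19,0],"dr":[0,0,0.1],"fingers":56},{"dp":[30,19,0],"dr":[0,0,0.1],"fingers":56},{"dp":[30,19,0],"dr":[0,0,0.1],"fingers":56},{"dp":[30,19,-10],"dr":[0,0,0.1],"fingers":56},{"dp":[30,19,-10],"dr":[0,0,0.06],"fingers":56},{"dp":[30,19,-10],"dr":[0,0,0],"fingers":56},{"dp":[30,19,-10],"dr":[0,0,0],"fingers":56},{"dp":[30,19,-20],"dr":[0,0,0],"fingers":56},{"dp":[30,19,-20],"dr":[0,0,0],"fingers":56},{"dp":[30,19,-20],"dr":[0,0,0],"fingers":56},{"dp":[30,19,-20],"dr":[0,0,0],"fingers":56},{"dp":[9.5,6.5,-20],"dr":[0,0,0],"fingers":56},{"dp":[0,0,-20],"dr":[0,0,0],"fingers":56},{"dp":[0,0,0],"dr":[0,0,0],"fingers":56}]}}

```text
clock: 3.25
eef_pos: [0.6151, -0.2693, 0.0677]
eef_rot: [0.854, 0.52, -0.002, -0.003]
contact_force: [-0.0, 0.7, 0.2]
width: 0.0559
grip_force: 0.0
```

Request:
{"name": "drive_tool", "arguments": {"steps": [{"dp":[1,-1,-25],"dr":[0,0,0],"fingers":56},{"dp":[0,0,-25],"dr":[0,0,0],"fingers":56},{"dp":[0,0,-10],"dr":[0,0,0],"fingers":56},{"dp":[0,0,-5],"dr":[0,0,0],"fingers":56},{"dp":[0,0,0],"dr":[0,0,0],"fingers":33},{"dp":[0,0,0],"dr":[0,0,0],"fingers":28},{"dp":[0,0,0],"dr":[0,0,0],"fingers":28},{"dp":[0,0,0],"dr":[0,0,0],"fingers":28},{"dp":[0,0,0],"dr":[0,0,0],"fingers":28}], "grip_force": 30}}

```text
clock: 4.15
eef_pos: [0.6186, -0.2728, 0.0077]
eef_rot: [0.855, 0.519, 0.001, 0.001]
contact_force: [-0.8, -0.2, 5.5]
width: 0.0321
grip_force: 30.7
```

Request:
{"name": "drive_tool", "arguments": {"steps": [{"dp":[0,0,5],"dr":[0,0,0],"fingers":28},{"dp":[0,0,15],"dr":[0,0,0],"fingers":28},{"dp":[0,0,30],"dr":[0,0,0],"fingers":28},{"dp":[0,0,40],"dr":[0,0,0],"fingers":28},{"dp":[0,0,0],"dr":[0,0,0],"fingers":28},{"dp":[0,0,0],"dr":[0,0,0],"fingers":28}]}}

```text
clock: 4.75
eef_pos: [0.6188, -0.2727, 0.0987]
eef_rot: [0.855, 0.519, 0.001, 0.002]
contact_force: [-1.0, -0.9, -0.4]
width: 0.0318
grip_force: 29.9
```

```bash
python3 - <<'E'
from h import *
q,e=cap('side');p,d=cap('top')
s=bot.read_state();print(s['eef_pos'],s['contact_force'],s['width'],s['grip_force'])
def proj(n,X):
    m=bot.camera_model(n);c=R(m).T@(np.array(X)-m['xyz']);return int(m['fx']*c[0]/c[2]+m['cx']),int(m['fy']*c[1]/c[2]+m['cy'])
o=[]
for n,i in(('side',q),('top',p)):
    u,v=proj(n,s['eef_pos']);print(u,v)
    u=max(u,50);o.append(cv2.resize(i[v-45:v+35,u-50:u+50],(400,320),interpolation=cv2.INTER_CUBIC))
cv2.imwrite('pics/g1.png',np.hstack(o)[:,:,::-1])
E
```

```text
[ 0.61720314 -0.271779    0.09582244] [-0.47272766 -0.03168384 -0.13570007] 0.03192457383850188 29.880484342575073
349 313
433 218
```

View pics/g1.png

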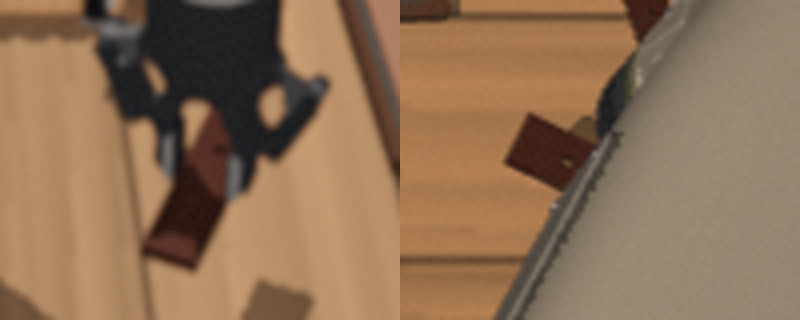

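The scale is gripped square: the side view shows the pads on both of its edges, and the top view shows its left half with one hole clear of the arm. Next I carry it over the jig.

Request:
{"name": "drive_tool", "arguments": {"steps": [{"dp":[0,0,15],"dr":[0,0,0],"fingers":28},{"dp":[-6,33,0],"dr":[0,0,0.04],"fingers":28},{"dp":[-6,33,0],"dr":[0,0,0.04],"fingers":28},{"dp":[-6,33,0],"dr":[0,0,0.04],"fingers":28},{"dp":[-6,33,0],"dr":[0,0,0.04],"fingers":28},{"dp":[-6,33,0],"dr":[0,0,0.04],"fingers":28},{"dp":[-6,33,0],"dr":[0,0,0.04],"fingers":28},{"dp":[-6,33,0],"dr":[0,0,0.04],"fingers":28},{"dp":[-6,33,0],"dr":[0,0,0.04],"fingers":28},{"dp":[-6,33,0],"dr":[0,0,0.04],"fingers":28},{"dp":[-7,36.5,0],"dr":[0,0,0.037],"fingers":28},{"dp":[0,0,-20],"dr":[0,0,0],"fingers":28},{"dp":[0,0,-20],"dr":[0,0,0],"fingers":28},{"dp":[0,0,0],"dr":[0,0,0],"fingers":28},{"dp":[0,0,0],"dr":[0,0,0],"fingers":28},{"dp":[0,0,0],"dr":[0,0,0],"fingers":28}]}}

```text
clock: 6.45
eef_pos: [0.5571, 0.061, 0.0717]
eef_rot: [0.736, 0.677, 0.0, 0.0]
contact_force: [-0.2, -0.8, -0.2]
width: 0.0317
grip_force: 29.9
```

```bash
python3 - <<'E'
from h import *
q,e=cap('side');p,d=cap('top')
for i in range(3):
  s=bot.read_state();print(s['eef_pos'],s['contact_force'],2*np.arctan2(s['eef_rot'][1],s['eef_rot'][0]))
a=cv2.resize(q[190:270,275:355],(400,400),interpolation=cv2.INTER_CUBIC)
b=cv2.resize(p[205:285,255:335],(400,400),interpolation=cv2.INTER_CUBIC)
cv2.imwrite('pics/g2.png',np.hstack([a,b])[:,:,::-1])
E
```

```text
[0.55754011 0.06094695 0.07219887] [-0.13343085  0.23295222 -0.15211204] 1.4881556125980235
[0.55754011 0.06094695 0.07219887] [-0.13343085  0.23295222 -0.15211204] 1.4881556125980235
[0.55754011 0.06094695 0.07219887] [-0.13343085  0.23295222 -0.15211204] 1.4881556125980235
```

View pics/g2.png

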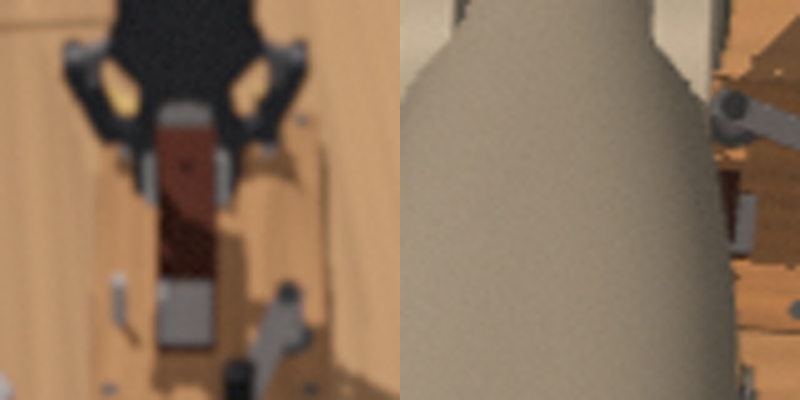

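The side view shows the scale held lengthwise over the tang, with its far hole at crop (186,167) and its near end at row ~278. The top view is mostly blocked by the arm. I'll compare projected model points with image profiles in the side camera.

```bash
cat >> h.py <<'E'
def proj(n,X):
    m=bot.camera_model(n);c=(np.atleast_2d(X)-m['xyz'])@R(m)
    return np.stack([m['fx']*c[:,0]/c[:,2]+m['cx'],m['fy']*c[:,1]/c[:,2]+m['cy']],1)
def sc(cx,cy,th,zb):
    x=np.array([np.cos(th),np.sin(th),0]);y=np.array([-x[1],x[0],0]);c=np.array([cx,cy,zb])
    T=c+[0,0,.01]
    return dict(hfar=T+.025*x,hnear=T-.025*x,nearTop=T-.06*x,nearBot=c-.06*x,farTop=T+.06*x,L=T-.03*x+.017*y,R=T-.03*x-.017*y)
E
python3 - <<'E'
from h import *
s1=cv2.imread('pics/s1.png')[:,:,::-1].astype(int)
th=1.488;x=np.array([np.cos(th),np.sin(th),0])
c=np.array([.5557,.0541,.032]);m=np.array([.5566,.0612,.0435])
for k,v in dict(tangnear=c-.062*x,tangfar=c+.062*x,pinN=m-.025*x,pinF=m+.025*x,tL=c-.05*x+.015*np.array([-x[1],x[0],0]),tR=c-.05*x-.015*np.array([-x[1],x[0],0])).items(): print(k,np.round(proj('side',v)[0],1))
print('s1 col310-314 rgb rows224-262');[print(r,s1[r,310:315].mean(0).round().astype(int)) for r in range(224,263)]
print('s1 row252',s1[252,302:322].sum(1))
q,e=cap('side')
st=bot.read_state();tc=st['eef_pos']
for k,v in sc(tc[0],tc[1],th,tc[2]-.006).items(): print(k,np.round(proj('side',v)[0],1))
print('now');[print(r,q[r,311:314].astype(int).sum(1)) for r in range(210,250)]
for r in(236,240): print('row',r,q[r,300:325].astype(int).sum(1))
E
```

```text
tangnear [312.  256.9]
tangfar [312.2 227.1]
pinN [312.2 242.8]
pinF [312.2 230.9]
tL [306.5 253.9]
tR [317.5 253.9]
s1 col310-314 rgb rows224-262
224 [104  98  96]
225 [104  98  96]
226 [117 110 108]
227 [146 138 136]
228 [169 160 157]
229 [176 166 162]
230 [176 163 155]
231 [171 156 142]
232 [161 146 131]
233 [154 140 127]
234 [154 141 132]
235 [159 149 145]
236 [168 158 156]
237 [173 164 162]
238 [174 165 163]
239 [174 165 163]
240 [174 166 163]
241 [176 166 162]
242 [177 164 157]
243 [174 159 146]
244 [165 150 136]
245 [157 144 131]
246 [153 141 132]
247 [152 142 137]
248 [159 151 148]
249 [170 161 159]
250 [174 164 162]
251 [174 164 162]
252 [173 164 162]
253 [173 164 161]
254 [173 164 162]
255 [174 165 162]
256 [170 161 158]
257 [152 143 141]
258 [109 101 100]
259 [67 52 48]
260 [78 51 34]
261 [99 68 45]
262 [120  84  56]
s1 row252 [395 395 397 386 420 477 498 499 502 503 498 497 493 492 459 358 305 368
 392 385]
hfar [312.5 222. ]
hnear [312.5 233.9]
nearTop [312.4 242.6]
nearBot [312.4 245.4]
farTop [312.6 214. ]
L [306.2 235.2]
R [318.7 235.1]
now
210 [211 223 213]
211 [280 
[... 184 characters left out ...]
162]
222 [138 134 142]
223 [135 127 130]
224 [156 147 154]
225 [165 162 166]
226 [172 169 167]
227 [178 170 168]
228 [178 174 170]
229 [175 172 175]
230 [162 173 169]
231 [152 169 170]
232 [132 154 162]
233 [105 121 135]
234 [ 83 109 105]
235 [81 88 86]
236 [85 83 81]
237 [95 89 85]
238 [78 93 94]
239 [96 73 81]
240 [84 88 95]
241 [87 97 75]
242 [89 83 80]
243 [76 86 79]
244 [91 92 94]
245 [154 155 156]
246 [246 239 245]
247 [299 304 298]
248 [318 315 310]
249 [315 315 313]
row 236 [418 412 404 409 415 387 270 128  80  84  88  85  83  81  92  94  89 128
 215 302 350 357 362 381 416]
row 240 [418 410 404 407 417 387 271 161 139 130 105  84  88  95  85  85  81 109
 163 233 246 241 243 255 323]
```

Request:
{"name": "drive_tool", "arguments": {"steps": [{"dp":[-0.7,2,-10],"dr":[0,0,0],"fingers":28},{"dp":[0,0,-5],"dr":[0,0,0],"fingers":28},{"dp":[0,0,-2],"dr":[0,0,0],"fingers":28},{"dp":[0,0,-1],"dr":[0,0,0],"fingers":28},{"dp":[0,0,-1],"dr":[0,0,0],"fingers":28},{"dp":[0,0,-1],"dr":[0,0,0],"fingers":28},{"dp":[0,0,-1],"dr":[0,0,0],"fingers":28},{"dp":[0,0,0],"dr":[0,0,0],"fingers":28},{"dp":[0,0,0],"dr":[0,0,0],"fingers":28}]}}

```text
clock: 7.5
eef_pos: [0.5564, 0.0633, 0.0508]
eef_rot: [0.736, 0.678, 0.0, 0.0]
contact_force: [-0.2, -0.2, 1.9]
width: 0.032
grip_force: 30.6
```

Request:
{"name": "drive_tool", "arguments": {"steps": [{"dp":[0,0,-1],"dr":[0,0,0],"fingers":28},{"dp":[0,0,0],"dr":[0,0,0],"fingers":28},{"dp":[0,0,0],"dr":[0,0,0],"fingers":28}]}}

```text
clock: 7.8
eef_pos: [0.5564, 0.0628, 0.0492]
eef_rot: [0.736, 0.677, -0.0, 0.001]
contact_force: [1.5, -3.0, -0.2]
width: 0.0319
grip_force: 30.1
```

```bash
python3 - <<'E'
from h import *
s=bot.read_state();print(s['eef_pos'],s['contact_force'],s['wrist_torque'])
E
```

```text
[0.55644707 0.06282355 0.04922545] [ 1.54740734 -3.01185505 -0.20790386] [-0.50335929 -0.26913997 -0.02924361]
```

Request:
{"name": "drive_tool", "arguments": {"steps": [{"dp":[0.3,-0.6,0],"dr":[0,0,0],"fingers":28},{"dp":[0,0,-1],"dr":[0,0,0],"fingers":28},{"dp":[0,0,-1],"dr":[0,0,0],"fingers":28},{"dp":[0,0,0],"dr":[0,0,0],"fingers":28},{"dp":[0,0,0],"dr":[0,0,0],"fingers":28}]}}

```text
clock: 8.3
eef_pos: [0.5563, 0.0626, 0.0471]
eef_rot: [0.736, 0.678, -0.0, 0.0]
contact_force: [0.7, -1.4, -1.3]
width: 0.0317
grip_force: 29.8
```

```bash
python3 - <<'E'
from h import *
s=bot.read_state();print(s['eef_pos'],s['contact_force'],s['wrist_torque'])
E
```

```text
[0.556349   0.06264835 0.04714059] [ 0.74885149 -1.40116335 -1.25634247] [-0.43058789 -0.25358113  0.00518425]
```

Request:
{"name": "drive_tool", "arguments": {"steps": [{"dp":[0.2,-0.3,-1],"dr":[0,0,0],"fingers":28},{"dp":[0,0,-1],"dr":[0,0,0],"fingers":28},{"dp":[0,0,-1],"dr":[0,0,0],"fingers":28},{"dp":[0,0,0],"dr":[0,0,0],"fingers":28},{"dp":[0,0,0],"dr":[0,0,0],"fingers":28}]}}

```text
clock: 8.8
eef_pos: [0.5565, 0.0625, 0.0442]
eef_rot: [0.735, 0.678, -0.0, -0.0]
contact_force: [0.7, -0.1, -0.5]
width: 0.032
grip_force: 29.9
```

Request:
{"name": "drive_tool", "arguments": {"steps": [{"dp":[0.2,0,-1],"dr":[0,0,0],"fingers":28},{"dp":[0,0,-1],"dr":[0,0,0],"fingers":28},{"dp":[0,0,-1],"dr":[0,0,0],"fingers":28},{"dp":[0,0,-1],"dr":[0,0,0],"fingers":28},{"dp":[0,0,0],"dr":[0,0,0],"fingers":28},{"dp":[0,0,0],"dr":[0,0,0],"fingers":28}]}}

```text
clock: 9.4
eef_pos: [0.5567, 0.0625, 0.0402]
eef_rot: [0.735, 0.678, -0.0, -0.0]
contact_force: [-0.5, -0.3, -0.3]
width: 0.0323
grip_force: 30.0
```

Request:
{"name": "drive_tool", "arguments": {"steps": [{"dp":[-0.1,0,-1],"dr":[0,0,0],"fingers":28},{"dp":[0,0,0],"dr":[0,0,0],"fingers":28},{"dp":[0,0,-1],"dr":[0,0,0],"fingers":28},{"dp":[0,0,0],"dr":[0,0,0],"fingers":28},{"dp":[0,0,0],"dr":[0,0,0],"fingers":28}]}}

```text
clock: 9.9
eef_pos: [0.5569, 0.0625, 0.0396]
eef_rot: [0.735, 0.678, 0.0, 0.0]
contact_force: [-3.6, 0.8, 9.8]
width: 0.0317
grip_force: 31.8
```

Request:
{"name": "drive_tool", "arguments": {"steps": [{"dp":[0,0,1],"dr":[0,0,0],"fingers":28},{"dp":[0,0,0],"dr":[0,0,0],"fingers":40},{"dp":[0,0,0],"dr":[0,0,0],"fingers":50},{"dp":[0,0,0],"dr":[0,0,0],"fingers":56},{"dp":[0,0,0],"dr":[0,0,0],"fingers":56},{"dp":[0,0,10],"dr":[0,0,0],"fingers":56},{"dp":[0,0,30],"dr":[0,0,0],"fingers":56},{"dp":[0,0,40],"dr":[0,0,0],"fingers":56},{"dp":[0,0,40],"dr":[0,0,0],"fingers":20},{"dp":[0,-40,0],"dr":[0,0,0],"fingers":0},{"dp":[0,-40,0],"dr":[0,0,0],"fingers":0},{"dp":[0,-40,0],"dr":[0,0,0],"fingers":0},{"dp":[0,-40,0],"dr":[0,0,0],"fingers":0},{"dp":[0,-40,0],"dr":[0,0,0],"fingers":0},{"dp":[0,-40,0],"dr":[0,0,0],"fingers":0},{"dp":[0,0,0],"dr":[0,0,0],"fingers":0}]}}

```text
clock: 11.5
eef_pos: [0.557, -0.1825, 0.16]
eef_rot: [0.737, 0.675, -0.0, 0.001]
contact_force: [0.1, 0.3, -0.1]
width: 0.0001
grip_force: 0.0
```

```bash
python3 - <<'E'
from h import *
q,e=cap('side');p,d=cap('top')
s=bot.read_state();print(s['eef_pos'],s['width'])
for n in('side','top'):
  for r in bot.tip_of('keeper_knob',n)[:2]: print(n,r,onplane(n,[r['xy']],.0785))
# height map of scale from top depth
vv,uu=np.mgrid[236:256,276:330]
w=world('top',np.stack([uu.ravel(),vv.ravel()],1),d[vv,uu].ravel());c=p[vv,uu].reshape(-1,3).astype(int)
k=(c[:,0]>c[:,2]+15)&(c.sum(1)<260)&(w[:,2]>.03)&(w[:,2]<.06)
A=np.c_[w[k,:2]-w[k,:2].mean(0),np.ones(k.sum())]
print(k.sum(),np.linalg.lstsq(A,w[k,2],rcond=None)[0],cv2.minAreaRect((w[k,:2]*1000).astype(np.float32)))
a=cv2.resize(q[190:270,275:355],(400,400),interpolation=cv2.INTER_CUBIC)
b=cv2.resize(p[205:285,265:345],(400,400),interpolation=cv2.INTER_CUBIC)
cv2.imwrite('pics/g3.png',np.hstack([a,b])[:,:,::-1])
E
```

```text
[ 0.55649687 -0.17852794  0.15971711] 0.00014317496587449533
side {'xy': [323.3, 263.3], 'conf': 0.47} [[ 0.57386074 -0.08260827  0.0785    ]]
top {'xy': [356.5, 238.9], 'conf': 0.51} [[ 0.56838522 -0.08353829  0.0785    ]]
631 [0.03989669 0.00182946 0.04179248] ((556.353515625, 58.658782958984375), (119.33511352539062, 35.4861946105957), 85.0291976928711)
```

View pics/g3.png

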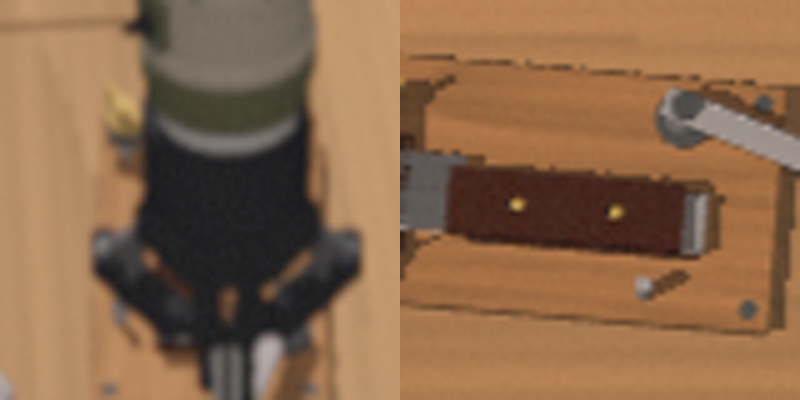

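Both brass pins show through the scale's holes (top crop (517,204) and (616,211)). The top face fits at 41.8 mm, so the scale is fully home. Next I grip the keeper knob at about (579,-84).

Request:
{"name": "drive_tool", "arguments": {"steps": [{"dp":[11,30,0],"dr":[0,0,0],"fingers":50},{"dp":[11,35,0],"dr":[0,0,0],"fingers":50},{"dp":[1,30,0],"dr":[0,0,0],"fingers":50},{"dp":[0,0,-25],"dr":[0,0,0],"fingers":50},{"dp":[0,0,-25],"dr":[0,0,0],"fingers":50},{"dp":[0,0,-25],"dr":[0,0,0],"fingers":50},{"dp":[0,0,-15],"dr":[0,0,0],"fingers":50},{"dp":[0,0,-5],"dr":[0,0,0],"fingers":50},{"dp":[0,0,0],"dr":[0,0,0],"fingers":50}]}}

```text
clock: 12.6
eef_pos: [0.5791, -0.0812, 0.0639]
eef_rot: [0.735, 0.678, -0.0, -0.001]
contact_force: [0.1, 0.5, -0.1]
width: 0.0496
grip_force: 0.0
```

Request:
{"name": "drive_tool", "arguments": {"steps": [{"dp":[0,0,0],"dr":[0,0,0],"fingers":30},{"dp":[0,0,0],"dr":[0,0,0],"fingers":16},{"dp":[0,0,0],"dr":[0,0,0],"fingers":14},{"dp":[0,0,0],"dr":[0,0,0],"fingers":14},{"dp":[0,0,0],"dr":[0,0,0],"fingers":14},{"dp":[0,0,0],"dr":[0,0,0],"fingers":14}], "grip_force": 20}}

```text
clock: 13.2
eef_pos: [0.5803, -0.0829, 0.0654]
eef_rot: [0.736, 0.677, 0.0, 0.001]
contact_force: [-1.6, -0.4, 6.1]
width: 0.0165
grip_force: 20.1
```

```bash
python3 - <<'E'
import numpy as np
xk=np.array([.083,.9965]);yk=np.array([-.9965,.083]);f=np.linspace(.235,1.6,14)
k=90*(np.outer(np.cos(f),-xk)+np.outer(np.sin(f),yk));print(np.diff(k,axis=0).round(1).tolist(),(k+[607.6,2.7]).round(1).tolist())
E
```

```text
[[-8.8, 3.4], [-8.4, 4.3], [-7.9, 5.2], [-7.3, 6.0], [-6.6, 6.7], [-5.9, 7.4], [-5.1, 8.0], [-4.2, 8.4], [-3.3, 8.8], [-2.4, 9.1], [-1.4, 9.3], [-0.4, 9.4], [0.6, 9.4]] [[579.5, -82.8], [570.6, -79.4], [562.3, -75.0], [554.4, -69.9], [547.0, -63.9], [540.4, -57.2], [534.5, -49.8], [529.4, -41.8], [525.2, -33.4], [521.8, -24.6], [519.4, -15.4], [518.0, -6.1], [517.6, 3.4], [518.2, 12.8]]
```

Request:
{"name": "drive_tool", "arguments": {"steps": [{"dp":[0,0,2],"dr":[0,0,0],"fingers":14},{"dp":[-8.8,3.4,0],"dr":[0,0,0],"fingers":14},{"dp":[-8.4,4.3,0],"dr":[0,0,0],"fingers":14},{"dp":[-7.9,5.2,0],"dr":[0,0,0],"fingers":14},{"dp":[-7.3,6,0],"dr":[0,0,0],"fingers":14},{"dp":[-6.6,6.7,0],"dr":[0,0,0],"fingers":14},{"dp":[-5.9,7.4,0],"dr":[0,0,0],"fingers":14},{"dp":[0,0,0],"dr":[0,0,0],"fingers":14}]}}

```text
clock: 14.0
eef_pos: [0.5334, -0.0478, 0.0664]
eef_rot: [0.735, 0.678, 0.0, -0.001]
contact_force: [0.4, 1.1, -2.7]
width: 0.0168
grip_force: 19.9
```

Request:
{"name": "drive_tool", "arguments": {"steps": [{"dp":[-5.1,8,0],"dr":[0,0,0],"fingers":14},{"dp":[-4.2,8.4,0],"dr":[0,0,0],"fingers":14},{"dp":[-3.3,8.8,0],"dr":[0,0,0],"fingers":14},{"dp":[-2.4,9.1,0],"dr":[0,0,0],"fingers":14},{"dp":[-1.4,9.3,0],"dr":[0,0,0],"fingers":14},{"dp":[-0.4,9.4,0],"dr":[0,0,0],"fingers":14},{"dp":[0.3,6,0],"dr":[0,0,0],"fingers":14},{"dp":[0,0,0],"dr":[0,0,0],"fingers":14},{"dp":[0,0,0],"dr":[0,0,0],"fingers":14}]}}

```text
clock: 14.9
eef_pos: [0.5179, 0.0101, 0.0664]
eef_rot: [0.735, 0.678, 0.0, -0.001]
contact_force: [-0.1, 0.9, -0.5]
width: 0.0169
grip_force: 20.2
```

Request:
{"name": "drive_tool", "arguments": {"steps": [{"dp":[0.2,2,0],"dr":[0,0,0],"fingers":14},{"dp":[0.2,2,0],"dr":[0,0,0],"fingers":14},{"dp":[0,0,0],"dr":[0,0,0],"fingers":14}]}}

```text
clock: 15.2
eef_pos: [0.5181, 0.0133, 0.0663]
eef_rot: [0.736, 0.677, -0.0, -0.0]
contact_force: [-2.0, -2.3, 2.2]
width: 0.0166
grip_force: 20.3
```

Request:
{"name": "drive_tool", "arguments": {"steps": [{"dp":[0,0,0],"dr":[0,0,0],"fingers":25},{"dp":[0,0,0],"dr":[0,0,0],"fingers":45},{"dp":[0,0,0],"dr":[0,0,0],"fingers":45},{"dp":[0,0,0],"dr":[0,0,0],"fingers":45},{"dp":[0,0,15],"dr":[0,0,0],"fingers":45},{"dp":[0,0,30],"dr":[0,0,0],"fingers":45},{"dp":[0,0,40],"dr":[0,0,0],"fingers":45},{"dp":[0,0,40],"dr":[0,0,0],"fingers":45},{"dp":[0,-40,0],"dr":[0,0,0],"fingers":45},{"dp":[0,-40,0],"dr":[0,0,0],"fingers":45},{"dp":[0,-40,0],"dr":[0,0,0],"fingers":45},{"dp":[0,-40,0],"dr":[0,0,0],"fingers":45},{"dp":[0,-40,0],"dr":[0,0,0],"fingers":45},{"dp":[0,-40,0],"dr":[0,0,0],"fingers":45},{"dp":[0,0,0],"dr":[0,0,0],"fingers":45},{"dp":[0,0,0],"dr":[0,0,0],"fingers":45}]}}

```text
clock: 16.8
eef_pos: [0.5184, -0.2273, 0.191]
eef_rot: [0.736, 0.677, 0.0, -0.0]
contact_force: [-0.9, -0.2, -0.6]
width: 0.0449
grip_force: 0.0
```

```bash
python3 - <<'E'
from h import *
p,d=cap('top');s=bot.read_state();print(s['eef_pos'],s['dq'].round(3),s['contact_force'])
for r in bot.tip_of('keeper_knob','top')[:2]:
  k=onplane('top',[r['xy']],.0785)[0]*1000;v=k[:2]-[607.6,2.7];print(r,k,np.linalg.norm(v),'joint',np.arctan2(v@[-.9965,.083],-v@[.083,.9965]))
cv2.imwrite('pics/f.png',cv2.resize(p[205:285,250:350],(600,480),interpolation=cv2.INTER_CUBIC)[:,:,::-1])
E
```

```text
[ 0.51839827 -0.22631746  0.19102956] [ 0.024 -0.012 -0.008 -0.    -0.    -0.002] [-0.53407183  0.61525645 -0.65745803]
{'xy': [317.3, 258.4], 'conf': 0.78} [519.93221827  12.93758746  78.5       ] 88.26351539974036 joint 1.6039471747034941
```

View pics/f.png

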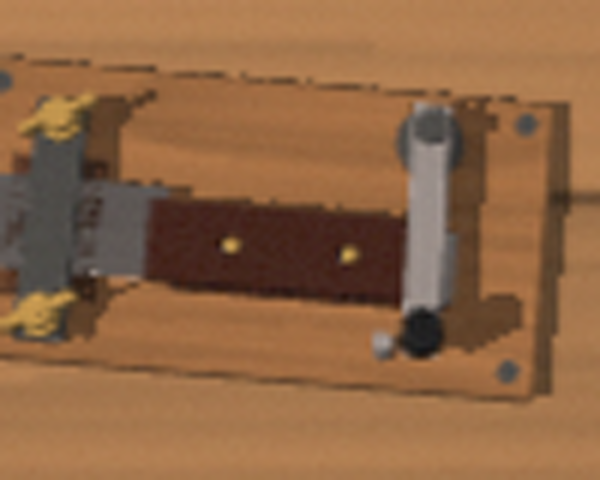

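The keeper bar lies across the scale and against its stop dowel (knob at crop (421,333), dowel at (383,345)). Both pins still show through the scale.

```bash
python3 -c "
from workcell import bot
print(bot.close_job())"
```

```text
the job is handed in; nothing more can be done
None
```

The dark scale is home on the tang with both pins through its holes, the keeper bar is across it at its stop (about 1.6 rad), and the job is handed in; the hand-in returned no verdict.

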